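# Weigh down the board and hold the field probe over its chip

### The job

Slip the steel hold-down collar over the board's locating pin so that it sits flat on the circuit board, and let go of it. Then lift the field probe out of its stand and lower its rod through the hole in the white guide bridge, never touching the guide, the board or the chip with the probe, until the tip hovers about 15 mm above the chip. Finish still holding the probe there, upright, still and centred in the hole, with everything else on the bench left where it was.

Things in the scene. Friction and masses are not known exactly. Their poses are not given: they have to be found in the camera images.
- fixture: Board test fixture, fixed to the bench: aluminium base 160 x 260 x 12 mm carrying a green circuit board (top 20 mm above the bench, 140 x 240 mm). Origin at the centre of its underside, on the bench; x is its short side, y its long side, z up. The locating pin stands at x 0, y -75 mm; the white guide bridge spans it along x at y +60 mm. Other components on the board stand at most 20 mm above it.
- pin_foot (a point): Foot of the locating pin, on its axis at the board's top face. The pin is a bare upright steel rod 10 mm in diameter standing 50 mm above the board, with at least 24 mm of clear board on every side of it.
- bore_top (a point): Centre of the guide hole at the top face of the guide bridge, a white plate 150 x 56 x 20 mm on two side cheeks, its top face 80 mm above the bench and its underside 60 mm. The round upright hole is 24 mm in diameter and goes right through; z up.
- chip_top (a point): Centre of the top face of the black chip, 26 x 26 x 4 mm, on the board straight below the guide hole; its top is 24 mm above the bench, 56 mm below bore_top.
- stand: Fixed grey probe stand: block 80 x 80 mm, 90 mm high, with a thin dark foot 110 x 100 mm; an upright hole 16 mm in diameter through its middle. Origin at the centre of its underside.
- probe: The field probe as a whole. Origin at the centre of the flange's underside, 32.5 mm below probe_grip and 75 mm above probe_tip.
- probe_grip (a point): Centre of the probe's black square handle (24 x 24 mm across, 55 mm high); its x and y axes are square to the handle's faces, z up. Below the handle is a round flange 36 mm in diameter and 5 mm thick, its underside 32.5 mm below this point, and below that a straight steel rod 10 mm in diameter and 75 mm long; a brass stub 12 mm in diameter and 8 mm high stands on the handle. At the start the flange rests on the stand's top, the rod hanging in its hole. Mass about 90 g, loose.
- probe_tip (a point): Lower end of the probe's rod, on its axis, 107.5 mm below probe_grip.
- pad: Fixed black rubber pad 140 x 90 x 6 mm, on which the collar and the brass bush lie. Origin at the centre of its underside. The pad and the stand are on opposite sides of the fixture, either way round.
- collar_mid (a point): Centre, half-way up, of the steel hold-down collar: an upright tube 40 mm in outer diameter, 20 mm in bore, 40 mm high, so its ends are 20 mm above and below this point; z is its axis. Loose, about 250 g; at the start it stands on the rubber pad.
- bush: Bystander: brass bush on the rubber pad, 28 mm in diameter, 14 mm high with an 8 mm hole. Leave alone.
- heatsink: Bystander: finned aluminium heatsink 40 x 40 x 23 mm. Leave alone.
- driver: Bystander: screwdriver 160 mm long lying flat. Leave alone.
- flux: Bystander: small jar 36 mm in diameter, 75 mm high. Leave alone.
- reel: Bystander: grey reel 64 mm in diameter, 38 mm high. Leave alone.
- shield: Bystander: steel shield can 45 x 32 x 12 mm. Leave alone.
- cup: Bystander: open steel cup 60 mm in diameter, 40 mm high. Leave alone.
- collar: The collar as a whole; origin at the centre of its lower end, 20 mm below collar_mid.
Mind the look-alikes: they are no part of the job. What is shaped like the collar but blue, orange or pink is not meant.

How it is judged:
By the outcome, as a careful person would: the job done as asked, in the order asked, and still so for the second after the job is handed in, while the arm keeps its last pose, push and grip.
It also fails if it takes over 58 s, if anything falls off the work surface, if the arm or the gripper's body presses on something with over 40 N, if the wrist force passes 120 N, or if a joint passes its speed limit or range.

### The arm

A 6-joint arm with a two-finger parallel gripper is mounted at the origin on the work surface. World frame = base frame: x ahead of the robot, y to its left, z up, the work surface at z = 0. Lengths are in mm, angles in rad, forces in N, time in s.
With the tool pointing down it reaches from about 350 to 875 mm from the base axis. Payload 4.2 kg.
Tool frame: the origin (TCP) lies midway between the tips of the shut fingers; the grasp point (between the pads) lies 19 mm behind it; z points along the fingers, y is the line along which they close (so a half turn about z gives the same grasp; the last joint's range is limited). The gripper opens to 85 mm and grips with 20 to 120 N. Pads are 22 mm wide; open, the fingers measure 114 mm over their backs; the gripper's body (76 mm by 85 mm) begins 54 mm behind the grasp point. The pads swing forward as they close: fully open they stand 13 mm farther back than shut.
Start: joints at [1.484, 0.385, 0.008, 0, -1.194, -0.259], TCP at [211.811, 587.993, 231.312] pointing down, gripper open.
Joint ranges: [-3.14, 3.14], [-1.21, 2.06], [-1.07, 1.41], [-3.16, 2.05], [-2.99, -0.16], [-3.1, 3.1]. Speed limits (rad/s): [2.79, 2.79, 3.14, 3.14, 3.14, 3.14].

### API

Orientations are given as a unit quaternion [x, y, z, w].
In Python, from bench import sensors, get_image, camera_params, job_done gives the robot as it stands.
- The arm moves only by the tool servo_tool, never from a script. Its argument "motion" is a list of rows, each an object with "travel": the shift along the tool's x, y, z as a fraction of full scale, a list of three; "rot": the turn, a rotation vector about the tool's x, y, z as a fraction of full scale, a list of three; "hand": the opening, from 0 (shut) to 1 (fully open). In form: [{"travel": [x, y, z], "rot": [wx, wy, wz], "hand": hand}, ...]. A call has 1 to 10 rows; each row shifts and turns the commanded pose from where the row before left it, along the tool's axes as they then stand; what a row does not reach is not made up. Full scale, the value 1, is 25 cm for a shift and 360 degrees for a turn. A row lasts 1/12 s, in which the tool goes at most 41.7 mm and 7.16 degrees, less where a joint would pass 70% of its speed; a pose out of reach is approached as far as the arm can. A call with a number of a shift or a turn outside -1 to 1 is refused whole. A call with a gripper value outside its range is refused whole. The fingers move at their own pace and stop on an object; the grip force is fixed at half the most. Time passes only in rows, so rows that do not move let the fingers close. It gives the time, the measured TCP pose, the force, the opening and the grip force at its end, in the units of the state.
- sensors.read_state(): the state, without advancing time (a new reading comes with each control period).
- get_image(name): name is "scene" or "side" or "wrist"; returns (picture, depth): 480x640x3 uint8, red, green, blue; 480x640 float32, mm along the optical axis (not along the pixel's ray), 0 where there is no reading.
- camera_params(name): a dict with "camera_matrix" (3x3 intrinsics, pixels), "dist" ([k1, k2, p1, p2, k3] as OpenCV has them; the pictures are not rectified), "R" (3x3) and "t" (3): a world point X has camera coordinates R X + t; the wrist camera has in their place "mount" (4x4, takes a point from camera to tool coordinates, whose origin is the TCP and whose axes are the flange's). Camera axes: x right, y down, z forward; pixel columns grow to the right and rows downward; lengths in mm; the calibration is good to about 2 mm. A picture is of the moment at which its call begins: read the wrist's pose just before it. camera_params takes no time and is no camera call.
- job_done(): hands the job in; it is judged then, once.
The state is a dict: "clock": time; "joints": joint angles; "joint_vel": joint speeds; "joint_efforts": joint torques, N m; "position": TCP position; "ee_rot": TCP orientation; "contact_force": force on the tool from outside, world axes, zero at the start; "wrist_torque": the same for the moment, N m; "gripper_width": finger opening in mm; "grasp_force": force on a finger pad.
Only numpy, scipy, OpenCV 4.12 (cv2) and the standard library are available. Lean on these libraries where they do the work, as an engineer would, in place of code of your own. Each camera call takes 0.05 s, during which the arm holds its last target. There are 200 camera calls.

## Working session

There is one attempt and no reset: what is moved stays moved. The work goes in short steps, Python scripts to look and compute and a tool call to move; the robot and the scene stay as the last step left them, time stands still between calls to the robot, and variables do not carry over. Pictures are saved under pics/ and viewed, at most 10 in all, crops included, and the job is handed in when it is done.

Besides the shell and the picture viewer there is one more tool, called as name(argument=value, ...), one argument or row to a line, values as JSON. servo_tool: Moves the arm, as the interface text tells. Its arguments: {"type":"object","properties":{"motion":{"type":"array"}},"required":["motion"]}

```bash
mkdir -p pics
cat > h.py <<'E'
import numpy as np, cv2, pickle, os
from bench import sensors, get_image, camera_params, job_done
from scipy.spatial.transform import Rotation as Ro
def grab(n):
    s=sensors.read_state(); im,d=get_image(n); p=camera_params(n)
    K=np.array(p["camera_matrix"],float); D=np.array(p["dist"],float)
    if n=="wrist":
        M=np.array(p["mount"],float); T=np.eye(4); T[:3,:3]=Ro.from_quat(s["ee_rot"]).as_matrix(); T[:3,3]=s["position"]
        C=T@M
    else:
        C=np.eye(4); R=np.array(p["R"]); C[:3,:3]=R.T; C[:3,3]=-R.T@np.array(p["t"])
    return dict(im=im,d=d,K=K,D=D,C=C)
def save(v,name): cv2.imwrite("pics/"+name,cv2.cvtColor(v if isinstance(v,np.ndarray) else v["im"],cv2.COLOR_RGB2BGR))
def rays(v,px):
    u=cv2.undistortPoints(np.array(px,float).reshape(-1,1,2),v["K"],v["D"]).reshape(-1,2)
    return np.c_[u,np.ones(len(u))]
def onplane(v,px,z):
    r=rays(v,px)@v["C"][:3,:3].T; o=v["C"][:3,3]
    return o+r*((z-o[2])/r[:,2])[:,None]
def cloud(v):
    ys,xs=np.mgrid[:480,:640]; px=np.c_[xs.ravel(),ys.ravel()]
    P=rays(v,px)*v["d"].ravel()[:,None]
    return (P@v["C"][:3,:3].T+v["C"][:3,3]).reshape(480,640,3)
def project(v,X):
    R=v["C"][:3,:3].T; t=-R@v["C"][:3,3]
    return cv2.projectPoints(np.array(X,float).reshape(-1,1,3),cv2.Rodrigues(R)[0],t,v["K"],v["D"])[0].reshape(-1,2)
E
python3 - <<'E'
from h import *
for n in("scene","side"):
    v=grab(n); pickle.dump(v,open(n+"0.pkl","wb")); save(v,n+"0.png"); print(n,v["C"].round(2))
print(sensors.read_state())
E
```

```text
scene [[-7.50000e-01  4.40000e-01 -4.90000e-01  1.00135e+03]
 [ 6.60000e-01  4.80000e-01 -5.80000e-01  5.44010e+02]
 [-2.00000e-02 -7.60000e-01 -6.50000e-01  6.75070e+02]
 [ 0.00000e+00  0.00000e+00  0.00000e+00  1.00000e+00]]
side [[ 8.4000e-01 -3.5000e-01  4.2000e-01  1.2599e+02]
 [-5.4000e-01 -5.1000e-01  6.6000e-01 -7.1019e+02]
 [-1.0000e-02 -7.8000e-01 -6.2000e-01  8.1767e+02]
 [ 0.0000e+00  0.0000e+00  0.0000e+00  1.0000e+00]]
{'clock': 0.1, 'joints': array([ 1.48361106e+00,  3.85477996e-01,  6.78544272e-03, -4.29309826e-04,
       -1.19400906e+00, -2.58595704e-01]), 'joint_vel': array([-0.003181  , -0.00322352,  0.00418051,  0.00188744, -0.00092582,
       -0.00076586]), 'joint_efforts': array([-3.75528344e-06, -3.93322349e+01,  1.88927221e+01,  4.19783235e+00,
       -2.61026958e-03,  5.95421952e-06]), 'position': array([211.64399347, 587.52869009, 230.34180773]), 'ee_rot': array([ 9.85077542e-01, -1.72108364e-01, -1.17242829e-04,  9.66227172e-04]), 'contact_force': array([ 0.0224952 ,  0.64617345, -0.5028984 ]), 'wrist_torque': array([-0.01374951,  0.02292175,  0.05583327]), 'grasp_force': 0.0, 'gripper_width': 85.44505126268986}
```

View pics/scene0.png

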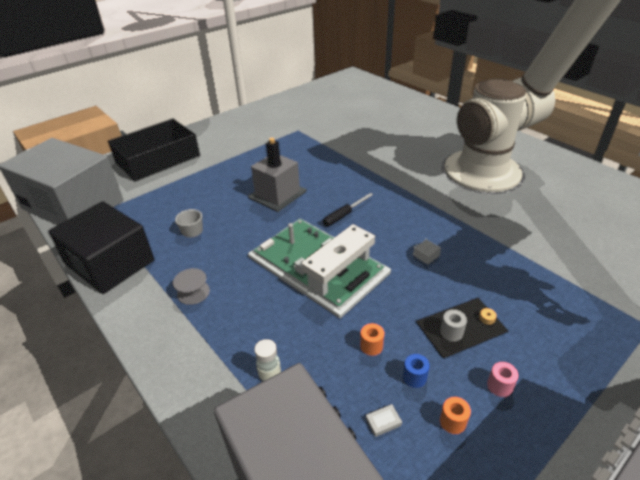

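View pics/side0.png

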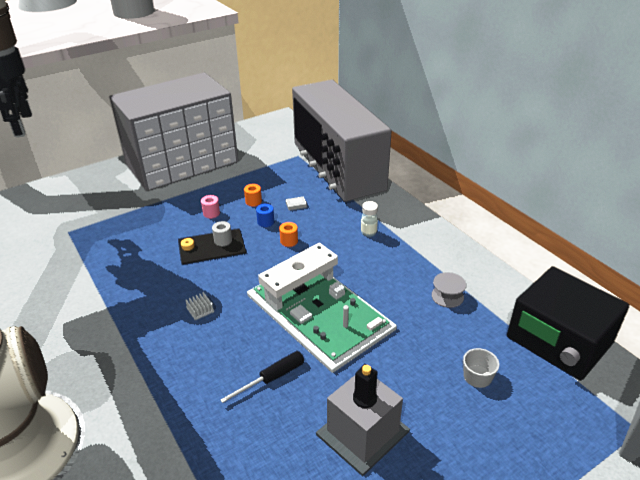

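Scene view: the fixture is at about (320,262), stand and probe at (276,175), and the black pad at (462,325). Collar candidates are the grey tube on the pad at scene (454,325) / side (222,234), orange at (372,340) and (455,415), blue at (416,371) and pink at (503,379). The grey steel one on the rubber pad fits the description. I'll confirm it in a crop while measuring.

```bash
cat > m.py <<'E'
from h import *
out={}
crops=[]
for n in("scene","side"):
    v=pickle.load(open(n+"0.pkl","rb")); P=cloud(v); hsv=cv2.cvtColor(v["im"],cv2.COLOR_RGB2HSV)
    def box(c,r): 
        m=np.zeros((480,640),bool); m[c[1]-r:c[1]+r,c[0]-r:c[0]+r]=1; return m&(v["d"]>0)
    col=dict(scene=(454,325),side=(222,234))[n]
    m=box(col,18); print(n,"bench z",np.median(P[(hsv[...,0]>100)&(hsv[...,0]<125)&(hsv[...,1]>100)&(v["d"]>0)][:,2]))
    def rect(m,name,lo,hi):
        q=P[m&(P[...,2]>lo)&(P[...,2]<hi)]
        r=cv2.minAreaRect(q[:,:2].astype(np.float32)); print(name,len(q),np.round(r[0],1),np.round(r[1],1),round(r[2],1),"zmed",np.median(q[:,2]).round(1))
    rect(m,"collar top",41,52)
    rect(box(dict(scene=(340,250),side=(298,268))[n],55),"bridge top",74,86)
    rect(box(dict(scene=(274,170),side=(365,400))[n],50),"stand top",84,95)
    rect(box(dict(scene=(274,150),side=(365,380))[n],40),"handle",110,148)
    rect(box(dict(scene=(272,140),side=(366,370))[n],14),"stub",152,170)
    rect(box(dict(scene=(292,233),side=(346,316))[n],14),"pin",50,75)
    rect(box(dict(scene=(315,262),side=(322,310))[n],85)&(hsv[...,0]>50)&(hsv[...,0]<90)&(hsv[...,1]>90),"board",15,25)
    # white hole: dark blob in bridge top
    c=v["im"][col[1]-60:col[1]+60,col[0]-80:col[0]+80]; crops.append(cv2.resize(c,(640,480),interpolation=cv2.INTER_CUBIC)[::1])
save(cv2.resize(np.vstack(crops),(400,600)),"crop1.png")
E
python3 m.py
```

```text
scene bench z 0.7698294285317502
collar top 288 [502.5 284.6] [38.2 39.4] 61.6 zmed 45.5
bridge top 1627 [555.2  43.3] [152.9  58.9] 7.4 zmed 80.3
stand top 532 [ 473.4 -279.6] [83.9 84.3] 12.0 zmed 89.0
handle 198 [ 478.1 -273. ] [19.1 31.9] 59.2 zmed 129.7
stub 21 [ 472.9 -280.4] [15.1  9.6] 53.3 zmed 156.0
pin 47 [573.1 -90.1] [10.2  9.3] 16.6 zmed 62.6
board 1278 [565.4 -13.8] [130.5 229.9] 7.1 zmed 20.6
side bench z 0.69690679617554
collar top 164 [501.5 281.7] [41.1 39. ] 26.8 zmed 46.0
bridge top 1623 [554.4  42.8] [154.2  60.9] 7.1 zmed 80.1
stand top 1922 [ 471.7 -281.4] [81.8 82.9] 12.0 zmed 89.5
handle 378 [ 471.9 -281.9] [25.4 25. ] 17.0 zmed 130.0
stub 71 [ 472.3 -281.7] [14.  17.9] 37.8 zmed 156.9
pin 61 [570.4 -91.3] [12.6  9.6] 88.4 zmed 63.2
board 4009 [560.9 -18.2] [141.1 243.4] 7.1 zmed 20.0
```

View pics/crop1.png

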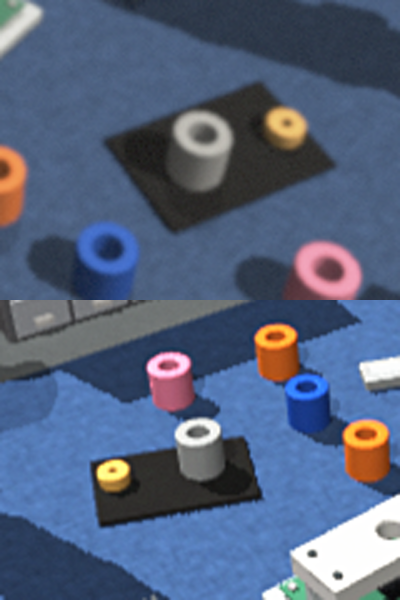

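The crop confirms it: the grey tube stands on the black pad beside the brass bush, and all the others are coloured and off the pad. Next I'll plan the approach.

```bash
cat > plan.py <<'E'
from h import *
import sys
# usage: plan.py x y z yaw(deg of tool x in world) -> total shift in tool axes (fraction of full scale), turn
def yaw_now(s):
    R=Ro.from_quat(s["ee_rot"]).as_matrix(); return R
def plan(x,y,z,yaw=None,tilt=True):
    s=sensors.read_state(); R=yaw_now(s); d=np.array([x,y,z])-s["position"]
    y0=np.degrees(np.arctan2(R[1,0],R[0,0]))
    Rt=Ro.from_euler("z",y0 if yaw is None else yaw,degrees=True).as_matrix()@np.diag([1,-1,-1])
    rv=Ro.from_matrix(R.T@Rt).as_rotvec()
    print("t",round(s["clock"],2),"yaw",y0.round(2),"pos",s["position"].round(1),"w",round(s["gripper_width"],1),"F",np.round(s["contact_force"],1),"grip",round(s["grasp_force"],1))
    print("tool-z",R[:,2].round(4),"| total travel(now axes)",(R.T@d/250).round(4),"(axes of target)",(Rt.T@d/250).round(4),"rot",(rv/2/np.pi).round(5))
if __name__=="__main__":
    a=list(map(float,sys.argv[1:])); plan(*a)
E
python3 - <<'E'
from h import *
print(np.array(camera_params("wrist")["mount"]).round(3))
v=pickle.load(open("side0.pkl","rb")); print("bush",onplane(v,[(188,242)],20)[0].round(1)); print("hs",onplane(v,[(200,300)],23)[0].round(1))
print(onplane(v,[(210,200),(253,188),(265,208),(289,228)],40).round(0))
E
python3 plan.py 480 283 200 -19.8
```

```text
[[ 1.00000e-03 -9.59000e-01 -2.82000e-01  7.18420e+01]
 [ 1.00000e+00  1.00000e-03  1.00000e-03  5.09000e-01]
 [-1.00000e-03 -2.82000e-01  9.59000e-01 -1.42076e+02]
 [ 0.00000e+00  0.00000e+00  0.00000e+00  1.00000e+00]]
bush [429.6 304.7  20. ]
hs [375.5 118.4  23. ]
[[528. 399.  40.]
 [636. 387.  40.]
 [619. 298.  40.]
 [626. 201.  40.]]
t 0.1 yaw -19.82 pos [211.6 587.5 230.3] w 85.4 F [ 0.   0.6 -0.5] grip 0.0
tool-z [-6.0e-04 -1.9e-03 -1.0e+00] | total travel(now axes) [1.4229 0.7817 0.123 ] (axes of target) [1.4226 0.7825 0.1214] rot [ 3.1e-04 -2.0e-05 -6.0e-05]
```

servo_tool(
  motion=[
    {"travel": [0.07, 0.04, 0.006], "rot": [0, 0, 0], "hand": 1},
    {"travel": [0.14, 0.076, 0.01], "rot": [0, 0, 0], "hand": 1},
    {"travel": [0.14, 0.076, 0.01], "rot": [0, 0, 0], "hand": 1},
    {"travel": [0.14, 0.076, 0.012], "rot": [0, 0, 0], "hand": 1},
    {"travel": [0.14, 0.076, 0.012], "rot": [0, 0, 0], "hand": 1},
    {"travel": [0.14, 0.076, 0.012], "rot": [0, 0, 0], "hand": 1},
    {"travel": [0.14, 0.076, 0.012], "rot": [0, 0, 0], "hand": 1},
    {"travel": [0.14, 0.076, 0.012], "rot": [0, 0, 0], "hand": 1},
    {"travel": [0.14, 0.076, 0.012], "rot": [0, 0, 0], "hand": 1},
    {"travel": [0.14, 0.076, 0.012], "rot": [0, 0, 0], "hand": 1},
  ],
)

```text
clock: 0.93
position: [464.0, 303.2, 203.4]
ee_rot: [0.985, -0.172, -0.0, 0.0]
contact_force: [0.9, -0.3, 0.0]
gripper_width: 85.5
grasp_force: 0.0
```

servo_tool(
  motion=[
    {"travel": [0.1, 0.058, 0.01], "rot": [0, 0, 0], "hand": 1},
    {"travel": [0, 0, 0], "rot": [0, 0, 0], "hand": 1},
    {"travel": [0, 0, 0], "rot": [0, 0, 0], "hand": 1},
    {"travel": [0, 0, 0], "rot": [0, 0, 0], "hand": 1},
  ],
)

```text
clock: 1.27
position: [481.7, 282.8, 201.0]
ee_rot: [0.985, -0.172, -0.0, 0.0]
contact_force: [0.2, -0.4, -0.1]
gripper_width: 85.0
grasp_force: 0.0
```

```bash
cat > col.py <<'E'
from h import *
v=grab("wrist"); P=cloud(v); save(v,"w1.png")
m=(v["d"]>0)&(abs(P[...,2]-46)<3)&(np.hypot(P[...,0]-502,P[...,1]-283)<40)
q=P[m]; c,r=cv2.minEnclosingCircle(q[:,:2].astype(np.float32)); print(len(q),np.round(c,1),round(r,1),q.mean(0).round(1))
mm=cv2.morphologyEx(m.astype(np.uint8),cv2.MORPH_CLOSE,np.ones((3,3)))
cs,h=cv2.findContours(mm,cv2.RETR_CCOMP,cv2.CHAIN_APPROX_NONE)
for k in cs:
    if len(k)>20:
        w=onplane(v,k.reshape(-1,2),46)[:,:2].astype(np.float32); e=cv2.fitEllipse(w); print("ell",np.round(e[0],1),np.round(e[1],1))
E
python3 col.py; python3 plan.py 502 283 200 -19.8
```

```text
1109 [501.8 283.4] 19.8 [502.2 283.   45.4]
ell [502.  283.1] [38.3 38.4]
ell [502.  283.1] [20.3 20.7]
t 1.32 yaw -19.78 pos [481.5 283.4 201.2] w 85.6 F [-0.9 -0.9  0.4] grip 0.0
tool-z [-3.e-04 -1.e-04 -1.e+00] | total travel(now axes) [ 0.0778 -0.0265  0.0047] (axes of target) [ 0.0777 -0.0265  0.0047] rot [2.e-05 4.e-05 7.e-05]
```

View pics/w1.png

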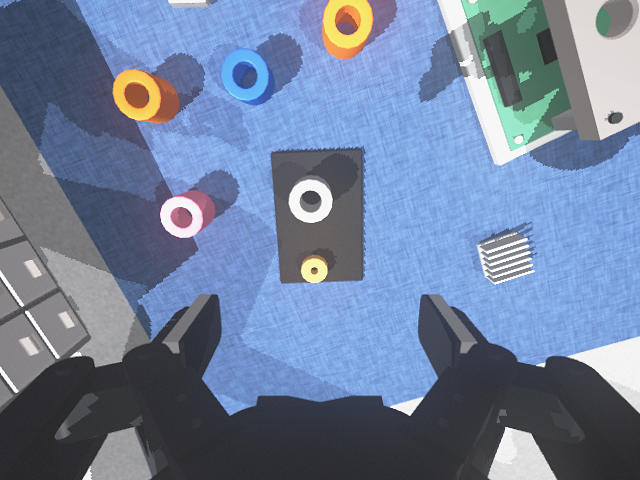

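Wrist view: the collar is at pixel (310,200), with its top circle fitted at world (502,283). The bush is at (314,269), clear of the closing line. I'll lower onto it, and also map the board's clearance round the pin.

servo_tool(
  motion=[
    {"travel": [0.039, -0.013, 0.06], "rot": [0, 0, 0], "hand": 1},
    {"travel": [0.039, -0.013, 0.1], "rot": [0, 0, 0], "hand": 1},
    {"travel": [0, 0, 0.12], "rot": [0, 0, 0], "hand": 1},
    {"travel": [0, 0, 0.12], "rot": [0, 0, 0], "hand": 1},
    {"travel": [0, 0, 0.12], "rot": [0, 0, 0], "hand": 1},
    {"travel": [0, 0, 0.1], "rot": [0, 0, 0], "hand": 1},
    {"travel": [0, 0, 0.05], "rot": [0, 0, 0], "hand": 1},
    {"travel": [0, 0, 0.02], "rot": [0, 0, 0], "hand": 1},
    {"travel": [0, 0, 0], "rot": [0, 0, 0], "hand": 1},
    {"travel": [0, 0, 0], "rot": [0, 0, 0], "hand": 1},
  ],
)

```text
clock: 2.15
position: [502.6, 283.6, 29.6]
ee_rot: [0.985, -0.171, 0.001, -0.0]
contact_force: [0.3, -0.1, -0.1]
gripper_width: 85.1
grasp_force: 0.0
```

```bash
python3 plan.py 502 283 15 -19.8
python3 - <<'E'
from h import *
Q=[]
for n in("scene","side"):
    v=pickle.load(open(n+"0.pkl","rb")); Q.append(cloud(v)[v["d"]>0])
Q=np.vstack(Q); d=Q[:,:2]-[571.6,-90.8]
Q=np.c_[d,Q[:,2]]; Q=Q[np.hypot(*d.T)<70]
for a in range(0,180,10):
    c,s=np.cos(np.radians(a)),np.sin(np.radians(a)); l=Q[:,0]*c+Q[:,1]*s; w=-Q[:,0]*s+Q[:,1]*c
    r=[]
    for sg in(1,-1):
        m=(abs(w)<14)&(sg*l>17)&(sg*l<55)&(Q[:,2]>24); r.append((np.percentile(Q[m,2],98).round(0),(sg*l[m]).min().round(0)) if m.sum()>3 else None)
    print(a,r)
E
```

```text
t 2.15 yaw -19.71 pos [502.6 283.6  29.6] w 85.1 F [ 0.3 -0.1 -0.1] grip 0.0
tool-z [ 1.2e-03  7.0e-04 -1.0e+00] | total travel(now axes) [-0.0015  0.0031  0.0582] (axes of target) [-0.0014  0.0031  0.0582] rot [-0.00017 -0.00013  0.00024]
0 [None, (np.float64(34.0), np.float64(45.0))]
10 [None, (np.float64(34.0), np.float64(43.0))]
20 [None, (np.float64(32.0), np.float64(43.0))]
30 [(np.float64(31.0), np.float64(29.0)), None]
40 [(np.float64(31.0), np.float64(28.0)), None]
50 [(np.float64(31.0), np.float64(26.0)), None]
60 [None, None]
70 [None, None]
80 [None, None]
90 [None, None]
100 [None, None]
110 [None, None]
120 [None, (np.float64(30.0), np.float64(39.0))]
130 [None, (np.float64(30.0), np.float64(17.0))]
140 [None, (np.float64(30.0), np.float64(18.0))]
150 [(np.float64(33.0), np.float64(51.0)), (np.float64(30.0), np.float64(18.0))]
160 [(np.float64(34.0), np.float64(43.0)), (np.float64(30.0), np.float64(17.0))]
170 [(np.float64(34.0), np.float64(44.0)), (np.float64(30.0), np.float64(46.0))]
```

servo_tool(
  motion=[
    {"travel": [-0.0015, 0.003, 0.03], "rot": [0, 0, 0], "hand": 1},
    {"travel": [0, 0, 0.028], "rot": [0, 0, 0], "hand": 0.7},
    {"travel": [0, 0, 0], "rot": [0, 0, 0], "hand": 0.3},
    {"travel": [0, 0, 0], "rot": [0, 0, 0], "hand": 0.3},
    {"travel": [0, 0, 0], "rot": [0, 0, 0], "hand": 0.3},
    {"travel": [0, 0, 0], "rot": [0, 0, 0], "hand": 0.2},
    {"travel": [0, 0, 0], "rot": [0, 0, 0], "hand": 0.2},
    {"travel": [0, 0, 0], "rot": [0, 0, 0], "hand": 0.2},
    {"travel": [0, 0, 0], "rot": [0, 0, 0], "hand": 0.2},
    {"travel": [0, 0, 0], "rot": [0, 0, 0], "hand": 0.2},
  ],
)

```text
clock: 2.98
position: [502.5, 282.3, 15.1]
ee_rot: [0.985, -0.172, 0.001, -0.001]
contact_force: [-0.2, 0.4, 4.9]
gripper_width: 38.8
grasp_force: 60.7
```

servo_tool(
  motion=[
    {"travel": [0, 0, 0], "rot": [0, 0, 0], "hand": 0},
    {"travel": [0, 0, 0], "rot": [0, 0, 0], "hand": 0},
    {"travel": [0, 0, 0], "rot": [0, 0, 0], "hand": 0},
    {"travel": [0, 0, 0], "rot": [0, 0, 0], "hand": 0},
    {"travel": [0, 0, -0.03], "rot": [0, 0, 0], "hand": 0},
    {"travel": [0, 0, -0.08], "rot": [0, 0, 0], "hand": 0},
    {"travel": [0, 0, -0.12], "rot": [0, 0, 0], "hand": 0},
    {"travel": [0, 0, -0.13], "rot": [0, 0, 0], "hand": 0},
    {"travel": [0, 0, -0.12], "rot": [0, 0, 0], "hand": 0},
    {"travel": [0, 0, 0], "rot": [0, 0, 0], "hand": 0},
  ],
)

```text
clock: 3.82
position: [504.3, 283.6, 140.5]
ee_rot: [0.985, -0.171, 0.004, -0.004]
contact_force: [0.8, 0.9, -1.5]
gripper_width: 39.2
grasp_force: 60.8
```

```bash
python3 plan.py 571.6 -90.8 140 -19.8
```

```text
t 3.82 yaw -19.75 pos [504.3 283.6 140.5] w 39.2 F [ 0.8  0.9 -1.5] grip 60.8
tool-z [ 0.0086  0.0063 -0.9999] | total travel(now axes) [ 0.7592  1.3186 -0.0053] (axes of target) [0.7604 1.318  0.0019] rot [-0.00141 -0.00094  0.00014]
```

servo_tool(
  motion=[
    {"travel": [0.03, 0.052, 0], "rot": [0, 0, 0], "hand": 0},
    {"travel": [0.06, 0.104, 0], "rot": [0, 0, 0], "hand": 0},
    {"travel": [0.076, 0.132, 0], "rot": [0, 0, 0], "hand": 0},
    {"travel": [0.076, 0.132, 0], "rot": [0, 0, 0], "hand": 0},
    {"travel": [0.076, 0.132, 0], "rot": [0, 0, 0], "hand": 0},
    {"travel": [0.076, 0.132, 0], "rot": [0, 0, 0], "hand": 0},
    {"travel": [0.076, 0.132, 0], "rot": [0, 0, 0], "hand": 0},
    {"travel": [0.076, 0.132, 0], "rot": [0, 0, 0], "hand": 0},
    {"travel": [0.076, 0.132, 0], "rot": [0, 0, 0], "hand": 0},
    {"travel": [0.076, 0.132, 0], "rot": [0, 0, 0], "hand": 0},
  ],
)

```text
clock: 4.65
position: [561.2, -64.9, 132.4]
ee_rot: [0.985, -0.173, -0.002, 0.0]
contact_force: [0.9, -0.1, -2.5]
gripper_width: 38.6
grasp_force: 60.8
```

servo_tool(
  motion=[
    {"travel": [0.04, 0.07, 0], "rot": [0, 0, 0], "hand": 0},
    {"travel": [0.02, 0.036, 0], "rot": [0, 0, 0], "hand": 0},
    {"travel": [0, 0, 0], "rot": [0, 0, 0], "hand": 0},
    {"travel": [0, 0, 0], "rot": [0, 0, 0], "hand": 0},
    {"travel": [0, 0, 0], "rot": [0, 0, 0], "hand": 0},
  ],
)

```text
clock: 5.07
position: [567.6, -91.7, 133.5]
ee_rot: [0.985, -0.172, -0.001, 0.0]
contact_force: [0.2, -0.3, -2.4]
gripper_width: 38.6
grasp_force: 60.8
```

```bash
python3 plan.py 571.6 -90.8 84 -19.8
cat > look.py <<'E'
from h import *
import sys
k=sys.argv[1]; ims=[]
for n,c in(("scene",(292,215)),("side",(346,300))):
    v=grab(n); pickle.dump(v,open(n+k+".pkl","wb"))
    ims.append(cv2.resize(v["im"][c[1]-75:c[1]+75,c[0]-100:c[0]+100],(400,300),interpolation=cv2.INTER_CUBIC))
v=grab("wrist"); pickle.dump(v,open("wrist"+k+".pkl","wb"))
save(np.hstack([np.vstack(ims),cv2.resize(v["im"][:,80:560],(400,400))[-600:] if 0 else cv2.copyMakeBorder(cv2.resize(v["im"],(400,300)),0,300,0,0,cv2.BORDER_CONSTANT)]),"look"+k+".png")
E
python3 look.py 1
```

```text
t 5.07 yaw -19.78 pos [567.6 -91.7 133.5] w 38.6 F [ 0.2 -0.3 -2.4] grip 60.8
tool-z [-2.e-03  3.e-04 -1.e+00] | total travel(now axes) [ 0.0144 -0.0089  0.198 ] (axes of target) [ 0.014  -0.0088  0.198 ] rot [7.0e-05 3.2e-04 5.0e-05]
```

View pics/look1.png

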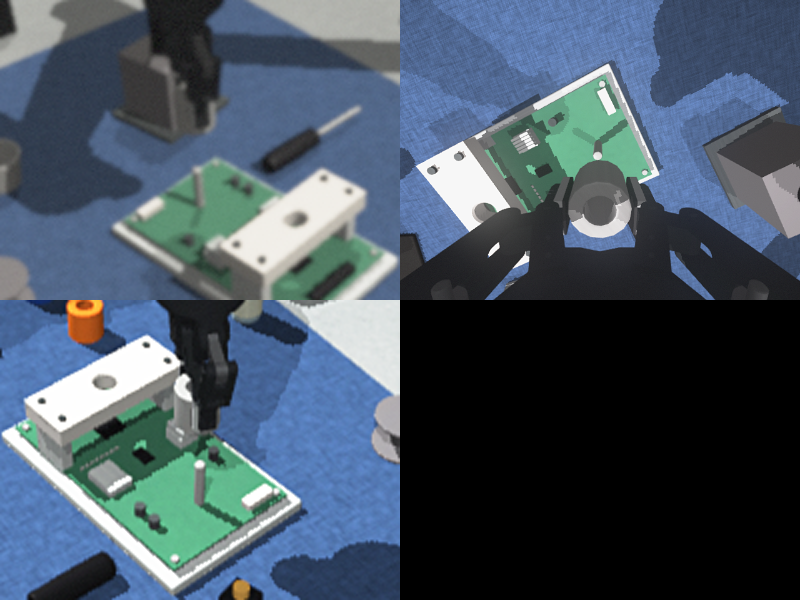

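The wrist inset shows the collar held at about (600,208) with the pin top at (598,155), its foot not yet covered. I'll measure both in the wrist frame.

```bash
cat > rel.py <<'E'
from h import *
import sys
v=pickle.load(open(sys.argv[1],"rb")); P=cloud(v)
s=sensors.read_state(); p=s["position"]; zt=float(sys.argv[2])
m=(v["d"]>0)&(abs(P[...,2]-zt)<4)&(np.hypot(P[...,0]-p[0],P[...,1]-p[1])<30)
print("z hist",np.histogram(P[(v["d"]>0)&(np.hypot(P[...,0]-p[0],P[...,1]-p[1])<17)][:,2],bins=np.arange(140,180,4)))
lo=P[m]; print(len(lo),np.median(lo[:,2]))
mm=cv2.morphologyEx(m.astype(np.uint8),cv2.MORPH_CLOSE,np.ones((3,3)))
for k in cv2.findContours(mm,cv2.RETR_CCOMP,cv2.CHAIN_APPROX_NONE)[0]:
    if len(k)>30:
        w=onplane(v,k.reshape(-1,2),np.median(lo[:,2]))[:,:2].astype(np.float32); e=cv2.fitEllipse(w); print("ell",len(k),np.round(e[0],1),np.round(e[1],1))
q=P[(v["d"]>0)&(abs(P[...,2]-70)<2.5)&(np.hypot(P[...,0]-571.6,P[...,1]+90.8)<15)]; print("pin top",len(q),q.mean(0).round(1),(q.max(0)-q.min(0)).round(1))
q=P[(v["d"]>0)&(abs(P[...,2]-45)<15)&(np.hypot(P[...,0]-571.6,P[...,1]+90.8)<10)]; print("pin side",len(q),q.mean(0).round(1),(q.max(0)-q.min(0)).round(1))
E
python3 rel.py wrist1.pkl 164.5
```

```text
z hist (array([ 186,  213,  248,  276,  308, 1337, 2628,    0,    0]), array([140, 144, 148, 152, 156, 160, 164, 168, 172, 176]))
6650 164.21510284426824
ell 488 [569.1 -92. ] [38.3 50.8]
ell 137 [568.9 -92.3] [17.9 19.3]
pin top 160 [572.1 -91.1  69.2] [9.6 9.3 3.6]
pin side 150 [575.  -92.4  45.6] [ 7.5  9.4 29. ]
```

servo_tool(
  motion=[
    {"travel": [0.011, -0.0088, 0.05], "rot": [0, 0, 0], "hand": 0},
    {"travel": [0, 0, 0.08], "rot": [0, 0, 0], "hand": 0},
    {"travel": [0, 0, 0.05], "rot": [0, 0, 0], "hand": 0},
    {"travel": [0, 0, 0], "rot": [0, 0, 0], "hand": 0},
    {"travel": [0, 0, 0], "rot": [0, 0, 0], "hand": 0},
    {"travel": [0, 0, 0], "rot": [0, 0, 0], "hand": 0},
  ],
)

```text
clock: 5.72
position: [572.6, -90.8, 90.3]
ee_rot: [0.985, -0.171, 0.001, -0.0]
contact_force: [0.1, -0.1, -2.6]
gripper_width: 38.8
grasp_force: 60.9
```

```bash
python3 look.py 2; python3 rel.py wrist2.pkl 119.5; python3 plan.py 570.8 -90.2 29 -19.8
```

```text
z hist (array([   0,    0,    0,    0,    0,  290, 1057, 1386, 1516]), array([140, 144, 148, 152, 156, 160, 164, 168, 172, 176]))
6873 120.71766455247807
ell 482 [574. -92.] [38.8 50.8]
ell 130 [573.8 -92.2] [16.8 19. ]
t 5.87 yaw -19.79 pos [572.5 -91.   90.5] w 38.8 F [ 0.6  0.  -2. ] grip 60.9
tool-z [ 2.3e-03  1.0e-04 -1.0e+00] | total travel(now axes) [-0.0082 -0.0006  0.246 ] (axes of target) [-0.0076 -0.0009  0.246 ] rot [-1.4e-04 -3.4e-04  4.0e-05]rel.py:12: RuntimeWarning: Mean of empty slice.
  q=P[(v["d"]>0)&(abs(P[...,2]-70)<2.5)&(np.hypot(P[...,0]-571.6,P[...,1]+90.8)<15)]; print("pin top",len(q),q.mean(0).round(1),(q.max(0)-q.min(0)).round(1))
  ret = um.true_divide(
Traceback (most recent call last):
  File "rel.py", line 12, in <module>
    q=P[(v["d"]>0)&(abs(P[...,2]-70)<2.5)&(np.hypot(P[...,0]-571.6,P[...,1]+90.8)<15)]; print("pin top",len(q),q.mean(0).round(1),(q.max(0)-q.min(0)).round(1))
                                                                                                                                   ~~~~~^^^
ValueError: zero-size array to reduction operation maximum which has no identity
```

View pics/look2.png

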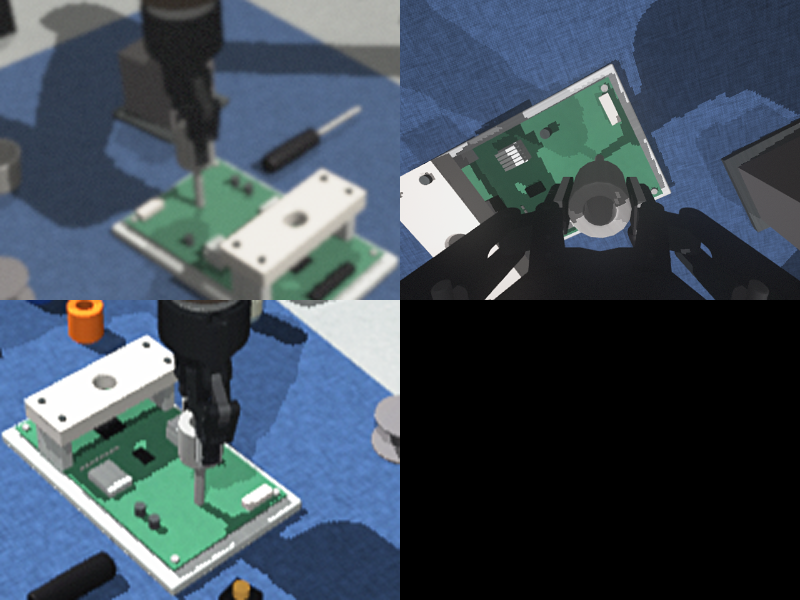

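Both outside views show the collar right above the pin. I'll trim 2 mm along tool x and lower it.

servo_tool(
  motion=[
    {"travel": [-0.008, 0, 0.02], "rot": [0, 0, 0], "hand": 0},
    {"travel": [0, 0, 0.04], "rot": [0, 0, 0], "hand": 0},
    {"travel": [0, 0, 0.05], "rot": [0, 0, 0], "hand": 0},
    {"travel": [0, 0, 0.05], "rot": [0, 0, 0], "hand": 0},
    {"travel": [0, 0, 0.04], "rot": [0, 0, 0], "hand": 0},
    {"travel": [0, 0, 0.02], "rot": [0, 0, 0], "hand": 0},
    {"travel": [0, 0, 0.01], "rot": [0, 0, 0], "hand": 0},
    {"travel": [0, 0, 0.004], "rot": [0, 0, 0], "hand": 0},
    {"travel": [0, 0, 0], "rot": [0, 0, 0], "hand": 0},
    {"travel": [0, 0, 0], "rot": [0, 0, 0], "hand": 0},
  ],
)

```text
clock: 6.7
position: [570.4, -90.6, 31.3]
ee_rot: [0.985, -0.172, 0.001, -0.0]
contact_force: [0.3, 0.1, -1.2]
gripper_width: 38.7
grasp_force: 60.9
```

```bash
python3 plan.py 570.8 -90.2 29 -19.8
```

```text
t 6.7 yaw -19.81 pos [570.4 -90.6  31.3] w 38.7 F [ 0.3  0.1 -1.2] grip 60.9
tool-z [ 0.0012  0.     -1.    ] | total travel(now axes) [ 0.0011 -0.002   0.0093] (axes of target) [ 0.0011 -0.002   0.0093] rot [-7.0e-05 -1.8e-04 -2.0e-05]
```

servo_tool(
  motion=[
    {"travel": [0, 0, 0.004], "rot": [0, 0, 0], "hand": 0},
    {"travel": [0, 0, 0.003], "rot": [0, 0, 0], "hand": 0},
    {"travel": [0, 0, 0.002], "rot": [0, 0, 0], "hand": 0},
    {"travel": [0, 0, 0], "rot": [0, 0, 0], "hand": 0},
    {"travel": [0, 0, 0], "rot": [0, 0, 0], "hand": 0},
  ],
)

```text
clock: 7.12
position: [570.1, -90.6, 29.1]
ee_rot: [0.985, -0.172, 0.0, -0.0]
contact_force: [-0.8, 0.1, 1.7]
gripper_width: 38.1
grasp_force: 61.2
```

servo_tool(
  motion=[
    {"travel": [0, 0, 0], "rot": [0, 0, 0], "hand": 0.52},
    {"travel": [0, 0, 0], "rot": [0, 0, 0], "hand": 0.58},
    {"travel": [0, 0, 0], "rot": [0, 0, 0], "hand": 0.62},
    {"travel": [0, 0, 0], "rot": [0, 0, 0], "hand": 0.65},
    {"travel": [0, 0, 0], "rot": [0, 0, 0], "hand": 0.65},
    {"travel": [0, 0, 0], "rot": [0, 0, 0], "hand": 0.65},
  ],
)

```text
clock: 7.62
position: [569.9, -90.6, 28.6]
ee_rot: [0.985, -0.172, 0.0, 0.0]
contact_force: [0.1, 0.6, 0.9]
gripper_width: 56.1
grasp_force: 0.0
```

servo_tool(
  motion=[
    {"travel": [0, 0, -0.02], "rot": [0, 0, 0], "hand": 0.65},
    {"travel": [0, 0, -0.06], "rot": [0, 0, 0], "hand": 0.65},
    {"travel": [0, 0, -0.1], "rot": [0, 0, 0], "hand": 0.65},
    {"travel": [0, 0, -0.14], "rot": [0, 0, 0], "hand": 0.8},
    {"travel": [0, 0, -0.14], "rot": [0, 0, 0], "hand": 1},
    {"travel": [0, 0, -0.14], "rot": [0, 0, 0], "hand": 1},
    {"travel": [0, 0, -0.14], "rot": [0, 0, 0], "hand": 1},
    {"travel": [0, 0, -0.06], "rot": [0, 0, 0], "hand": 1},
    {"travel": [0, 0, 0], "rot": [0, 0, 0], "hand": 1},
    {"travel": [0, 0, 0], "rot": [0, 0, 0], "hand": 1},
  ],
)

```text
clock: 8.45
position: [570.0, -90.5, 229.8]
ee_rot: [0.985, -0.172, 0.001, -0.001]
contact_force: [-0.1, -0.1, -0.1]
gripper_width: 85.4
grasp_force: 0.0
```

```bash
cat > look3.py <<'E'
from h import *
ims=[]
V={n:grab(n) for n in("scene","side","wrist")}; pickle.dump(V,open("V3.pkl","wb"))
for n,c in(("scene",(282,205)),("side",(346,300))):
    ims.append(cv2.resize(V[n]["im"][c[1]-75:c[1]+75,c[0]-100:c[0]+100],(400,300),interpolation=cv2.INTER_CUBIC))
save(np.hstack([np.vstack(ims),cv2.copyMakeBorder(cv2.resize(V["wrist"]["im"],(400,300)),0,300,0,0,cv2.BORDER_CONSTANT)]),"look3.png")
v=V["wrist"];P=cloud(v);ok=v["d"]>0
def rect(m,name,lo,hi):
    q=P[ok&m&(P[...,2]>lo)&(P[...,2]<hi)]
    if len(q)<5: print(name,len(q)); return
    r=cv2.minAreaRect(q[:,:2].astype(np.float32)); print(name,len(q),np.round(r[0],1),np.round(r[1],1),round(r[2],1),"zmed",np.median(q[:,2]).round(1),"z5-95",np.percentile(q[:,2],[5,95]).round(1))
near=lambda x,y,r: np.hypot(P[...,0]-x,P[...,1]-y)<r
rect(near(571.6,-90.8,25),"collar",54,65); rect(near(571.6,-90.8,12),"pin",66,75)
m=ok&near(571.6,-90.8,25)&(abs(P[...,2]-60)<4)&~near(571.6,-90.8,0)
for k in cv2.findContours(m.astype(np.uint8),cv2.RETR_CCOMP,cv2.CHAIN_APPROX_NONE)[0]:
    if len(k)>30:
        e=cv2.fitEllipse(onplane(v,k.reshape(-1,2),60)[:,:2].astype(np.float32)); print("ell",np.round(e[0],1),np.round(e[1],1))
rect(near(555,43,100),"bridge",74,86)
rect(near(472,-281,60),"stand",84,93);rect(near(472,-281,25),"handle top",145,153);rect(near(472,-281,25),"stub",155,162)
E
python3 look3.py;python3 plan.py 472 -281 230 -10
```

```text
collar 1048 [569.1 -91.1] [38.1 39.3] 71.1 zmed 59.3 z5-95 [57.4 60.6]
pin 89 [571.8 -91.2] [9.2 9.2] 26.8 zmed 69.2 z5-95 [67.4 70.4]
ell [569.5 -91.4] [38.3 38.6]
ell [569.5 -91.4] [20.2 20.6]
bridge 7125 [554.5  42.7] [150.5  57.8] 7.4 zmed 79.4 z5-95 [77.6 80.8]
stand 6025 [ 473.5 -281.1] [81.6 82.3] 11.8 zmed 89.6 z5-95 [87.4 90.8]
handle top 955 [ 473.5 -280.7] [26.3 24.6] 17.3 zmed 149.3 z5-95 [145.8 151.3]
stub 305 [ 473.4 -280.8] [14.3 12.5] 52.1 zmed 157.4 z5-95 [155.6 158.6]
t 8.6 yaw -19.82 pos [568.9 -90.6 226.9] w 85.5 F [ 0.9  1.5 -0.5] grip 0.0
tool-z [-3.3e-03  1.0e-04 -1.0e+00] | total travel(now axes) [-0.1063  0.8481 -0.011 ] (axes of target) [-0.2494  0.8175 -0.0123] rot [ 0.00012  0.00051 -0.02729]
```

View pics/look3.png

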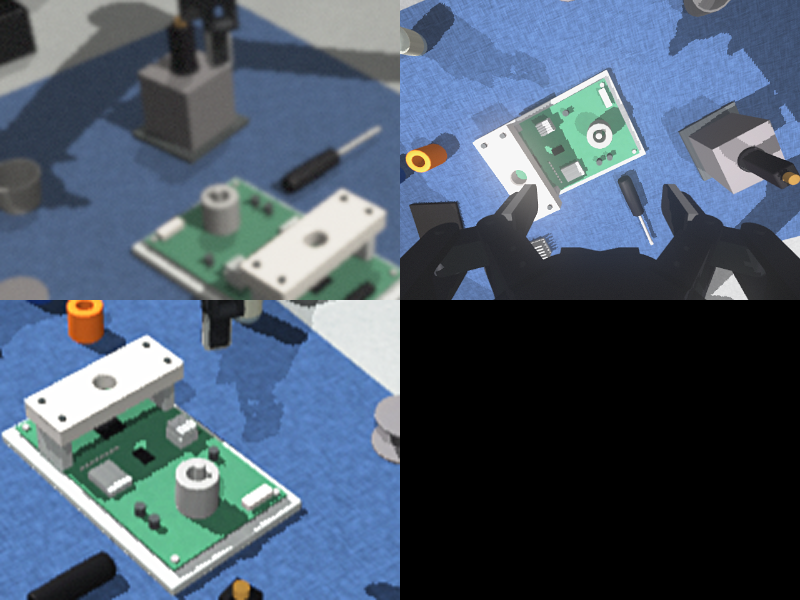

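The collar stands flat on the board around the pin: its top is at z 59–60, visible at (197,485) in the side crop and (222,208) in the scene crop. Next is the probe. Its handle yaw comes out near 17°, so I'll refine that along with the stub and bore positions.

```bash
python3 plan.py 472.5 -281 230 17
python3 - <<'E'
from h import *
print(sensors.read_state()["joints"].round(3))
E
```

```text
t 8.6 yaw -19.82 pos [568.9 -90.6 226.9] w 85.5 F [ 0.9  1.5 -0.5] grip 0.0
tool-z [-3.3e-03  1.0e-04 -1.0e+00] | total travel(now axes) [-0.1044  0.8474 -0.011 ] (axes of target) [-0.5915  0.6157 -0.0123] rot [ 0.       0.00053 -0.10229]
[ 1.230e-01  3.070e-01 -1.200e-01 -1.000e-03 -1.148e+00  1.102e+00]
```

servo_tool(
  motion=[
    {"travel": [-0.01, 0.08, 0], "rot": [0, 0, 0], "hand": 1},
    {"travel": [-0.018, 0.15, 0], "rot": [0, 0, 0], "hand": 1},
    {"travel": [-0.018, 0.15, 0], "rot": [0, 0, 0], "hand": 1},
    {"travel": [-0.018, 0.15, 0], "rot": [0, 0, 0], "hand": 1},
    {"travel": [-0.018, 0.15, 0], "rot": [0, 0, 0], "hand": 1},
    {"travel": [-0.016, 0.11, 0], "rot": [0, 0, 0], "hand": 1},
    {"travel": [-0.006, 0.057, 0], "rot": [0, 0, 0], "hand": 1},
    {"travel": [0, 0, 0], "rot": [0, 0, -0.0195], "hand": 1},
    {"travel": [0, 0, 0], "rot": [0, 0, -0.0195], "hand": 1},
    {"travel": [0, 0, 0], "rot": [0, 0, -0.0195], "hand": 1},
  ],
)

```text
clock: 9.43
position: [472.6, -281.3, 226.8]
ee_rot: [1.0, 0.013, -0.002, -0.001]
contact_force: [-0.1, 0.9, -0.3]
gripper_width: 85.5
grasp_force: 0.0
```

servo_tool(
  motion=[
    {"travel": [0, 0, 0], "rot": [0, 0, -0.0195], "hand": 1},
    {"travel": [0, 0, 0], "rot": [0, 0, -0.0195], "hand": 1},
    {"travel": [0, 0, 0], "rot": [0, 0, -0.005], "hand": 1},
    {"travel": [0, 0, 0], "rot": [0, 0, 0], "hand": 1},
    {"travel": [0, 0, 0], "rot": [0, 0, 0], "hand": 1},
    {"travel": [0, 0, 0], "rot": [0, 0, 0], "hand": 1},
    {"travel": [0, 0, 0], "rot": [0, 0, 0], "hand": 1},
  ],
)

```text
clock: 10.02
position: [473.5, -280.9, 228.1]
ee_rot: [0.989, 0.148, -0.0, -0.0]
contact_force: [0.2, -0.1, 0.3]
gripper_width: 85.1
grasp_force: 0.0
```

```bash
cat > prb.py <<'E'
from h import *
v=grab("wrist");pickle.dump(v,open("prb.pkl","wb"));P=cloud(v);ok=v["d"]>0;save(v,"prb.png")
near=lambda x,y,r: np.hypot(P[...,0]-x,P[...,1]-y)<r
for name,lo,hi,z in(("handle",146.5,153,150),("stub",155,162,158)):
    m=(ok&near(473,-281,25)&(P[...,2]>lo)&(P[...,2]<hi)).astype(np.uint8); m=cv2.morphologyEx(m,cv2.MORPH_OPEN,np.ones((3,3)))
    k=np.argwhere(m)[:,::-1]; w=onplane(v,k,np.median(P[m>0][:,2]))[:,:2].astype(np.float32); r=cv2.minAreaRect(w); print(name,len(k),np.median(P[m>0][:,2]),np.round(r[0],1),np.round(r[1],1),round(r[2],1),w.mean(0).round(1))
E
python3 prb.py; python3 plan.py 473 -281 104 17.2
```

```text
handle 847 149.43614582994195 [ 473.7 -280.8] [24.  23.1] 17.1 [ 474.5 -280.7]
stub 254 157.4418095148306 [ 473.6 -280.9] [12.  11.4] 17.1 [ 473.4 -281.1]
t 10.07 yaw 17.06 pos [ 473.5 -280.9  228.2] w 85.6 F [0.1 0.3 0.6] grip 0.0
tool-z [-6.e-04  2.e-04 -1.e+00] | total travel(now axes) [-1.90e-03 -3.00e-04  4.97e-01] (axes of target) [-0.0022 -0.0005  0.497 ] rot [-6.0e-05  9.0e-05 -3.8e-04]
```

View pics/prb.png

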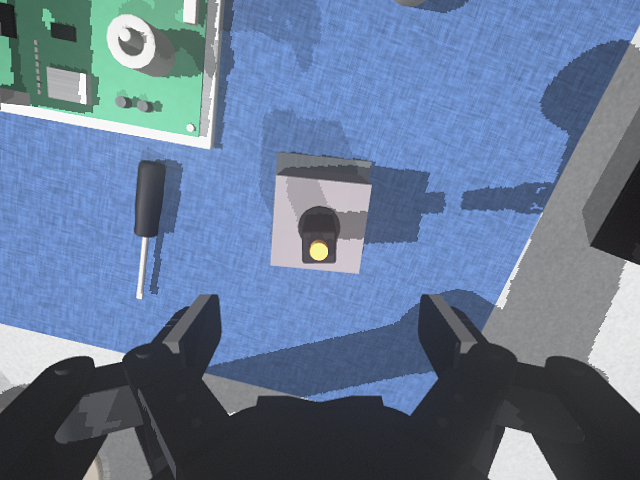

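The stub at pixel (319,251) and the handle sit square between the fingers, matching in both yaw and centre. Descending.

servo_tool(
  motion=[
    {"travel": [0, 0, 0.04], "rot": [0, 0, 0], "hand": 1},
    {"travel": [0, 0, 0.08], "rot": [0, 0, 0], "hand": 1},
    {"travel": [0, 0, 0.1], "rot": [0, 0, 0], "hand": 1},
    {"travel": [0, 0, 0.1], "rot": [0, 0, 0], "hand": 1},
    {"travel": [0, 0, 0.09], "rot": [0, 0, 0], "hand": 1},
    {"travel": [0, 0, 0.05], "rot": [0, 0, 0], "hand": 1},
    {"travel": [0, 0, 0.03], "rot": [0, 0, 0], "hand": 1},
    {"travel": [0, 0, 0], "rot": [0, 0, 0], "hand": 1},
    {"travel": [0, 0, 0], "rot": [0, 0, 0], "hand": 1},
    {"travel": [0, 0, 0], "rot": [0, 0, 0], "hand": 1},
  ],
)

```text
clock: 10.9
position: [474.4, -281.3, 107.1]
ee_rot: [0.989, 0.149, 0.001, 0.001]
contact_force: [-0.1, -0.2, -0.7]
gripper_width: 85.4
grasp_force: 0.0
```

```bash
python3 plan.py 473.5 -280.9 104 17.1
```

```text
t 10.9 yaw 17.1 pos [ 474.4 -281.3  107.1] w 85.4 F [-0.1 -0.2 -0.7] grip 0.0
tool-z [ 2.e-03 -8.e-04 -1.e+00] | total travel(now axes) [-0.0031 -0.0026  0.0122] (axes of target) [-0.0031 -0.0026  0.0122] rot [ 0.00022 -0.00027 -0.     ]
```

servo_tool(
  motion=[
    {"travel": [-0.002, -0.002, 0.01], "rot": [0, 0, 0], "hand": 0.7},
    {"travel": [0, 0, 0], "rot": [0, 0, 0], "hand": 0.5},
    {"travel": [0, 0, 0], "rot": [0, 0, 0], "hand": 0.4},
    {"travel": [0, 0, 0], "rot": [0, 0, 0], "hand": 0.34},
    {"travel": [0, 0, 0], "rot": [0, 0, 0], "hand": 0.3},
    {"travel": [0, 0, 0], "rot": [0, 0, 0], "hand": 0.26},
    {"travel": [0, 0, 0], "rot": [0, 0, 0], "hand": 0.2},
    {"travel": [0, 0, 0], "rot": [0, 0, 0], "hand": 0},
    {"travel": [0, 0, 0], "rot": [0, 0, 0], "hand": 0},
    {"travel": [0, 0, 0], "rot": [0, 0, 0], "hand": 0},
  ],
)

```text
clock: 11.73
position: [473.2, -280.7, 103.9]
ee_rot: [0.989, 0.149, 0.0, 0.0]
contact_force: [-0.1, 0.4, 3.7]
gripper_width: 23.4
grasp_force: 58.6
```

servo_tool(
  motion=[
    {"travel": [0, 0, 0], "rot": [0, 0, 0], "hand": 0},
    {"travel": [0, 0, -0.02], "rot": [0, 0, 0], "hand": 0},
    {"travel": [0, 0, -0.05], "rot": [0, 0, 0], "hand": 0},
    {"travel": [0, 0, -0.08], "rot": [0, 0, 0], "hand": 0},
    {"travel": [0, 0, -0.1], "rot": [0, 0, 0], "hand": 0},
    {"travel": [0, 0, -0.1], "rot": [0, 0, 0], "hand": 0},
    {"travel": [0, 0, -0.06], "rot": [0, 0, 0], "hand": 0},
    {"travel": [0, 0, 0], "rot": [0, 0, 0], "hand": 0},
    {"travel": [0, 0, 0], "rot": [0, 0, 0], "hand": 0},
    {"travel": [0, 0, 0], "rot": [0, 0, 0], "hand": 0},
  ],
)

```text
clock: 12.57
position: [472.1, -280.2, 204.6]
ee_rot: [0.989, 0.148, -0.001, -0.001]
contact_force: [0.2, 0.5, -1.9]
gripper_width: 23.3
grasp_force: 58.8
```

```bash
python3 plan.py 555 43 205 17
python3 - <<'E'
from h import *
print(sensors.read_state()["joints"].round(3))
V=pickle.load(open("V3.pkl","rb"))
# bore centre: hole in the white bridge plane, from wrist, scene, side
for n in V:
    v=V[n]; P=cloud(v); q=np.hypot(P[...,0]-554.8,P[...,1]-43)
    g=cv2.cvtColor(v["im"],cv2.COLOR_RGB2HSV)
    m=((v["d"]>0)&(abs(P[...,2]-80)<4)&(q<90)).astype(np.uint8)
    cs,h=cv2.findContours(m,cv2.RETR_CCOMP,cv2.CHAIN_APPROX_NONE)
    for k in cs:
        if len(k)>15:
            w=onplane(v,k.reshape(-1,2),80)[:,:2].astype(np.float32); e=cv2.fitEllipse(w); r=cv2.minAreaRect(w); print(n,len(k),np.round(e[0],1),np.round(e[1],1),"rect",np.round(r[0],1),np.round(r[1],1),round(r[2],1))
E
```

```text
t 12.57 yaw 17.06 pos [ 472.1 -280.2  204.6] w 23.3 F [ 0.2  0.5 -1.9] grip 58.8
tool-z [-0.0024  0.0014 -1.    ] | total travel(now axes) [ 6.9640e-01 -1.1386e+00 -5.0000e-04] (axes of target) [ 0.6952 -1.1394 -0.0015] rot [-0.00033  0.0003   0.00017]
[-2.410e-01  2.790e-01 -2.190e-01 -1.000e-03 -1.076e+00  2.110e+00]
scene 158 [557.1  44.3] [ 64.3 191.2] rect [556.1  44.8] [153.8  59.8] 7.3
scene 31 [556.8  44.8] [23.4 25. ] rect [556.3  44.4] [23.1 25. ] 47.6
side 171 [553.3  41.6] [ 64.7 193.3] rect [553.1  40.6] [154.2  62. ] 7.1
side 32 [553.5  40.6] [24.8 25.6] rect [553.4  40.6] [25.6 25.3] 68.7
wrist 427 [566.3  42.1] [ 61.6 175.2] rect [555.   41.6] [149.9  58.4] 7.5
wrist 72 [555.6  41.3] [23.7 24.7] rect [556.   41.5] [24.1 24.5] 24.9
```

servo_tool(
  motion=[
    {"travel": [0.02, -0.033, 0], "rot": [0, 0, 0], "hand": 0},
    {"travel": [0.045, -0.073, 0], "rot": [0, 0, 0], "hand": 0},
    {"travel": [0.07, -0.115, 0], "rot": [0, 0, 0], "hand": 0},
    {"travel": [0.085, -0.139, 0], "rot": [0, 0, 0], "hand": 0},
    {"travel": [0.085, -0.139, 0], "rot": [0, 0, 0], "hand": 0},
    {"travel": [0.085, -0.139, 0], "rot": [0, 0, 0], "hand": 0},
    {"travel": [0.08, -0.131, 0], "rot": [0, 0, 0], "hand": 0},
    {"travel": [0.06, -0.098, 0], "rot": [0, 0, 0], "hand": 0},
    {"travel": [0.03, -0.049, 0], "rot": [0, 0, 0], "hand": 0},
    {"travel": [0.01, -0.016, 0], "rot": [0, 0, 0], "hand": 0},
  ],
)

```text
clock: 13.4
position: [540.7, -13.5, 204.8]
ee_rot: [0.989, 0.15, -0.001, -0.0]
contact_force: [0.4, -0.6, -1.7]
gripper_width: 23.2
grasp_force: 58.8
```

servo_tool(
  motion=[
    {"travel": [0, 0, 0], "rot": [0, 0, 0], "hand": 0},
    {"travel": [0, 0, 0], "rot": [0, 0, 0], "hand": 0},
    {"travel": [0, 0, 0], "rot": [0, 0, 0], "hand": 0},
  ],
)

```text
clock: 13.65
position: [540.2, -17.2, 205.7]
ee_rot: [0.989, 0.148, -0.001, 0.0]
contact_force: [0.3, -0.4, -0.1]
gripper_width: 23.6
grasp_force: 58.8
```

```bash
cat > rod.py <<'E'
from h import *
import sys
k=sys.argv[1]; s=sensors.read_state(); p=s["position"]; V={n:grab(n) for n in("scene","side","wrist")}; pickle.dump(V,open("V"+k+".pkl","wb"))
print("tcp",p.round(1))
ims=[]
for n in V:
    v=V[n]; P=cloud(v); ok=v["d"]>0
    c=project(v,[[p[0],p[1],p[2]-60]])[0].astype(int).clip([100,75],[540,405])
    ims.append(cv2.resize(v["im"][c[1]-75:c[1]+75,c[0]-100:c[0]+100],(400,300),interpolation=cv2.INTER_CUBIC))
    m=(ok&(abs(P[...,2]-80)<4)&(np.hypot(P[...,0]-555,P[...,1]-42.5)<90)).astype(np.uint8)
    for kk in cv2.findContours(m,cv2.RETR_CCOMP,cv2.CHAIN_APPROX_NONE)[0]:
        if len(kk)>15:
            w=onplane(v,kk.reshape(-1,2),80)[:,:2].astype(np.float32); r=cv2.minAreaRect(w); e=cv2.fitEllipse(w); print(n,"bridge/hole",len(kk),np.round(r[0],1),np.round(r[1],1),"ell",np.round(e[0],1))
    zt=p[2]-89
    for a,b in((zt+2,zt+20),(zt+20,zt+40),(zt+40,zt+60)):
        q=P[ok&(P[...,2]>a)&(P[...,2]<b)&(np.hypot(P[...,0]-p[0],P[...,1]-p[1])<12)]
        if len(q)>5:
            # surface seen -> axis: push back 5 mm along horizontal view direction less mean arc depth
            d=q.mean(0)-v["C"][:3,3]; d=d[:2]/np.hypot(*d[:2]); print(n,"rod z",round((a+b)/2),len(q),"axis~",(q.mean(0)[:2]+d*4).round(1),"zmin",q[:,2].min().round(1))
g=np.zeros((600,800,3),np.uint8); g[:300,:400]=ims[0]; g[:300,400:]=ims[1]; g[300:,:400]=ims[2]; g[300:,400:]=cv2.resize(V["wrist"]["im"],(400,300)); save(g,"rod"+k+".png")
E
python3 rod.py 1; python3 plan.py 555.2 42.5 205 17.06
```

```text
tcp [540.2 -17.2 205.7]
scene bridge/hole 155 [556.4  45.1] [154.5  60.2] ell [557.6  44.6]
scene bridge/hole 30 [556.3  44.4] [23.1 25. ] ell [556.8  44.7]
scene rod z 128 35 axis~ [540.2 -18.1] zmin 120.1
scene rod z 147 44 axis~ [539.9 -17.8] zmin 136.7
scene rod z 167 49 axis~ [539.7 -17.8] zmin 157.4
side bridge/hole 217 [553.6  41. ] [153.1  61.4] ell [547.7  41. ]
side bridge/hole 33 [554.   41.5] [26.5 24.9] ell [553.5  40.4]
side rod z 128 40 axis~ [539.9 -17.3] zmin 118.8
side rod z 147 42 axis~ [540.2 -17.9] zmin 136.7
side rod z 167 58 axis~ [540.2 -17.1] zmin 157.1
wrist bridge/hole 510 [555.   42.8] [150.1  56.7] ell [556.4  42.9]
wrist bridge/hole 84 [555.4  42.2] [24.2 23.4] ell [555.4  42.3]
wrist rod z 128 106 axis~ [540.1 -18. ] zmin 118.8
wrist rod z 147 105 axis~ [540.3 -17.8] zmin 136.9
t 13.8 yaw 16.98 pos [540.5 -17.2 206.1] w 23.4 F [-0.3  1.  -0.1] grip 58.8
tool-z [-2.e-04 -1.e-04 -1.e+00] | total travel(now axes) [ 0.1261 -0.2111  0.0042] (axes of target) [ 0.1264 -0.2109  0.0042] rot [-0.0e+00  4.0e-05 -2.1e-04]
```

View pics/rod1.png

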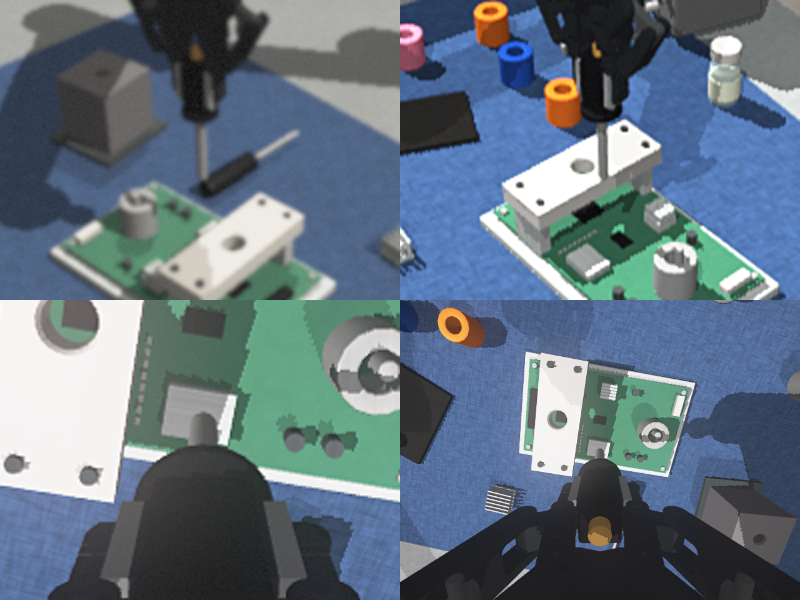

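The rod hangs straight below the handle at side-crop (603,160), and the hole is clear at (582,166). The per-camera offset from rod to hole averages (15.1, 60.4) mm, so I'll centre it and recheck before lowering.

servo_tool(
  motion=[
    {"travel": [0.02, -0.033, 0], "rot": [0, 0, 0], "hand": 0},
    {"travel": [0.034, -0.057, 0], "rot": [0, 0, 0], "hand": 0},
    {"travel": [0.034, -0.057, 0], "rot": [0, 0, 0], "hand": 0},
    {"travel": [0.025, -0.042, 0], "rot": [0, 0, 0], "hand": 0},
    {"travel": [0.0154, -0.0244, 0], "rot": [0, 0, 0], "hand": 0},
    {"travel": [0, 0, 0], "rot": [0, 0, 0], "hand": 0},
    {"travel": [0, 0, 0], "rot": [0, 0, 0], "hand": 0},
    {"travel": [0, 0, 0], "rot": [0, 0, 0], "hand": 0},
    {"travel": [0, 0, 0], "rot": [0, 0, 0], "hand": 0},
  ],
)

```text
clock: 14.55
position: [555.5, 43.8, 206.0]
ee_rot: [0.989, 0.148, -0.0, 0.0]
contact_force: [-0.4, 0.7, -0.1]
gripper_width: 23.6
grasp_force: 58.9
```

```bash
python3 rod.py 2; python3 plan.py 555.4 43.2 155 17.06
```

```text
tcp [555.5  43.8 206. ]
scene bridge/hole 160 [556.4  44.7] [154.4  59.5] ell [556.8  44.4]
scene bridge/hole 30 [556.3  44.5] [23.1 25. ] ell [556.4  45. ]
scene rod z 128 36 axis~ [555.5  42.9] zmin 120.0
scene rod z 147 42 axis~ [555.7  43.2] zmin 138.8
scene rod z 167 41 axis~ [555.9  43.1] zmin 157.4
side bridge/hole 178 [553.2  40.1] [154.2  63.1] ell [553.7  41.7]
side bridge/hole 32 [554.2  40.2] [25.2 27.4] ell [553.4  40.6]
side rod z 128 40 axis~ [555.8  43.6] zmin 119.1
side rod z 147 46 axis~ [555.1  43.9] zmin 137.2
side rod z 167 46 axis~ [555.7  43.6] zmin 157.1
wrist bridge/hole 493 [566.2  44.3] [128.   55.9] ell [577.3  47.4]
wrist rod z 128 107 axis~ [555.3  43.2] zmin 119.1
wrist rod z 147 101 axis~ [555.7  43.2] zmin 137.1
t 14.7 yaw 17.05 pos [555.7  43.9 206.1] w 23.2 F [-0.6 -0.1  0.2] grip 58.9
tool-z [ 0. -0. -1.] | total travel(now axes) [-0.0018  0.0023  0.2045] (axes of target) [-0.0018  0.0023  0.2045] rot [ 1.e-05 -0.e+00 -3.e-05]
```

servo_tool(
  motion=[
    {"travel": [-0.002, 0.0023, 0.02], "rot": [0, 0, 0], "hand": 0},
    {"travel": [0, 0, 0.04], "rot": [0, 0, 0], "hand": 0},
    {"travel": [0, 0, 0.04], "rot": [0, 0, 0], "hand": 0},
    {"travel": [0, 0, 0.016], "rot": [0, 0, 0], "hand": 0},
    {"travel": [0, 0, 0], "rot": [0, 0, 0], "hand": 0},
    {"travel": [0, 0, 0], "rot": [0, 0, 0], "hand": 0},
    {"travel": [0, 0, 0], "rot": [0, 0, 0], "hand": 0},
    {"travel": [0, 0, 0], "rot": [0, 0, 0], "hand": 0},
  ],
)

```text
clock: 15.37
position: [555.8, 43.8, 177.5]
ee_rot: [0.989, 0.149, 0.0, -0.0]
contact_force: [-0.5, -0.2, -0.9]
gripper_width: 23.7
grasp_force: 58.9
```

```bash
python3 rod.py 3; python3 plan.py 555.3 43.1 128 17.06
```

```text
tcp [555.8  43.8 177.5]
scene bridge/hole 201 [555.9  45. ] [153.5  60.2] ell [559.1  45.3]
scene rod z 99 34 axis~ [556.   42.8] zmin 91.2
scene rod z 118 45 axis~ [555.9  43. ] zmin 109.1
scene rod z 138 37 axis~ [555.5  43.1] zmin 129.7
side bridge/hole 213 [553.5  40.4] [153.6  62.6] ell [551.   40.9]
side rod z 99 35 axis~ [555.2  44.6] zmin 91.1
side rod z 118 42 axis~ [555.9  43.6] zmin 108.5
side rod z 138 45 axis~ [556.1  43.8] zmin 128.8
wrist bridge/hole 518 [569.2  44.7] [121.8  55.9] ell [580.   47.9]
wrist rod z 99 105 axis~ [555.4  43.2] zmin 90.9
wrist rod z 118 101 axis~ [555.8  43.2] zmin 109.0
t 15.52 yaw 17.09 pos [555.7  43.7 177.4] w 23.2 F [ 0.3  0.4 -0.8] grip 58.9
tool-z [ 8.e-04  3.e-04 -1.e+00] | total travel(now axes) [-0.0023  0.002   0.1978] (axes of target) [-0.0021  0.002   0.1978] rot [-0.0e+00 -1.3e-04  8.0e-05]
```

View pics/rod3.png

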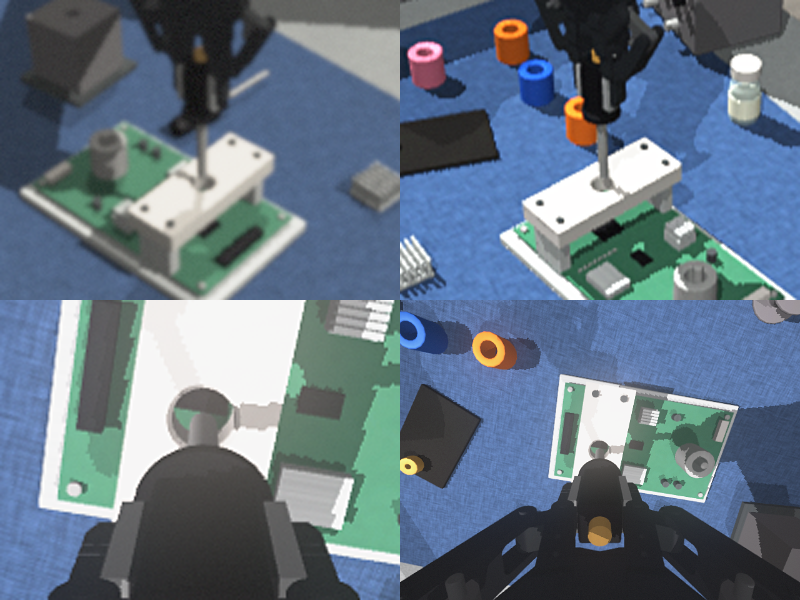

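The rod tip is over the middle of the hole: scene crop (204,183), side crop (602,185), wrist crop (203,425). Lowering it through.

servo_tool(
  motion=[
    {"travel": [-0.002, 0.003, 0.01], "rot": [0, 0, 0], "hand": 0},
    {"travel": [0, 0, 0.025], "rot": [0, 0, 0], "hand": 0},
    {"travel": [0, 0, 0.035], "rot": [0, 0, 0], "hand": 0},
    {"travel": [0, 0, 0.04], "rot": [0, 0, 0], "hand": 0},
    {"travel": [0, 0, 0.035], "rot": [0, 0, 0], "hand": 0},
    {"travel": [0, 0, 0.025], "rot": [0, 0, 0], "hand": 0},
    {"travel": [0, 0, 0.015], "rot": [0, 0, 0], "hand": 0},
    {"travel": [0, 0, 0.01], "rot": [0, 0, 0], "hand": 0},
    {"travel": [0, 0, 0], "rot": [0, 0, 0], "hand": 0},
    {"travel": [0, 0, 0], "rot": [0, 0, 0], "hand": 0},
  ],
)

```text
clock: 16.35
position: [555.5, 42.8, 128.4]
ee_rot: [0.989, 0.149, 0.0, 0.0]
contact_force: [0.7, -0.6, -0.3]
gripper_width: 23.6
grasp_force: 58.9
```

```bash
python3 plan.py 555.3 43.1 128 17.06
python3 - <<'E'
from h import *
V={n:grab(n) for n in("scene","side")}
# flange underside height & rod above the plate, hole remains
p=sensors.read_state()["position"]
for n in V:
    v=V[n];P=cloud(v);ok=v["d"]>0; near=np.hypot(P[...,0]-p[0],P[...,1]-p[1])
    q=P[ok&(near<10)&(P[...,2]>86)&(P[...,2]<111)]; d=q.mean(0)-v["C"][:3,3]; d=d[:2]/np.hypot(*d[:2]); print(n,"rod",len(q),(q.mean(0)[:2]+4*d).round(1))
    m=(ok&(abs(P[...,2]-80)<4)&(np.hypot(P[...,0]-555,P[...,1]-42.5)<90)).astype(np.uint8)
    r=cv2.minAreaRect(P[m>0][:,:2].astype(np.float32)); print("bridge",np.round(r[0],1),r[1])
    f=P[ok&(near>13)&(near<20)&(P[...,2]>105)&(P[...,2]<125)]; print("flange z range",np.percentile(f[:,2],[2,50,98]).round(1) if len(f) else None)
E
```

```text
t 16.35 yaw 17.09 pos [555.5  42.8 128.4] w 23.6 F [ 0.7 -0.6 -0.3] grip 58.9
tool-z [ 4.e-04 -1.e-04 -1.e+00] | total travel(now axes) [-0.0003 -0.0012  0.0017] (axes of target) [-0.0003 -0.0012  0.0017] rot [ 3.e-05 -5.e-05  1.e-04]
scene rod 32 [555.5  42.4]
bridge [555.1  43.3] (152.42845153808594, 58.345367431640625)
flange z range [114.2 119.4 123.6]
side rod 39 [555.8  43. ]
bridge [554.4  43.1] (153.02874755859375, 62.63533020019531)
flange z range [115.3 119.6 124.2]
```

servo_tool(
  motion=[
    {"travel": [0, 0, 0], "rot": [0, 0, 0], "hand": 0},
    {"travel": [0, 0, 0], "rot": [0, 0, 0], "hand": 0},
    {"travel": [0, 0, 0], "rot": [0, 0, 0], "hand": 0},
    {"travel": [0, 0, 0], "rot": [0, 0, 0], "hand": 0},
    {"travel": [0, 0, 0], "rot": [0, 0, 0], "hand": 0},
    {"travel": [0, 0, 0], "rot": [0, 0, 0], "hand": 0},
  ],
)

```text
clock: 16.95
position: [555.2, 42.8, 128.4]
ee_rot: [0.989, 0.149, 0.0, 0.0]
contact_force: [0.4, -0.0, -1.0]
gripper_width: 23.6
grasp_force: 58.9
```

```bash
python3 plan.py 555.3 42.9 128 17.06; python3 -c "
from h import *
print(job_done())"
```

```text
t 16.95 yaw 17.09 pos [555.2  42.8 128.4] w 23.6 F [ 0.4 -0.  -1. ] grip 58.9
tool-z [ 1.e-04  0.e+00 -1.e+00] | total travel(now axes) [ 0.0005 -0.0003  0.0014] (axes of target) [ 0.0005 -0.0003  0.0014] rot [ 0.e+00 -1.e-05  7.e-05]
the job is handed in; nothing more can be done
None
```

I handed the job in at about 17 s: the collar is released and flat on the board over the pin, and the probe is held upright and still, centred in the guide hole to about 1 mm, with its tip by calculation about 15 mm above the chip.

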